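Put the dropper bottle away under the cover

TASK

The amber dropper bottle must be kept from the light: stand it gently, upright all the way, in the bay of the storage box that is still free, and leave the box's sliding cover pushed fully home over that bay. One bay already holds a beaker, and the cover may stand anywhere, so slide it off the free bay first if it is in the way. Leave that beaker, the conical flask and the mortar where they are.

Things in the scene. Friction and masses are not known exactly. Their poses are not given: they have to be found in the camera images.
- dropper: Amber dropper bottle with black cap and rubber bulb, standing on the desk in front of the box, 100 mm tall, about 80 g. Body 33 mm across up to 62 mm height; cap and bulb, 20 mm across, rigid, from 62 to 100 mm: grip there, so that the bay leaves room for the fingers. Origin: centre of its underside; z up.
- box: Grey sheet-metal box fixed on the desk, 128 x 245 mm, walls 112 mm high, low rails and stops on the rim to 122 mm. Two open bays, each 112 x 112 mm inside, side by side along the box's y, a 5 mm wall between; floor 5 mm above the desk. Origin: centre of the underside; y along the long side toward the left bay, x away from the robot; turned at most 0.25 rad.
- bay_left (a point): Centre of the inner floor of the left bay (58.5 mm from the box's origin along +y, 5 mm up).
- bay_right (a point): Centre of the inner floor of the right bay (58.5 mm from the box's origin along -y, 5 mm up).
- cover (a joint): Position (m) of the sliding cover, a grey plate 119 x 120 x 6 mm, top face 118.5 mm above the desk, that covers just one bay and runs along the box's y: 0 = fully over the left bay, 0.117 = fully over the right, with a stop at each end. It starts anywhere between, stays where it is left and slides with about 2 N.
- cover_grip (a point): Point to grip on the cover's black upright fin: centre of the cover, 24 mm above its top face (142.5 mm above the desk). The fin is 12 mm thick along the box's y (close the fingers along y), 70 mm long along x, 33 mm high above the plate. It moves along the box's -y as the joint value grows.
- beaker: Glass beaker filled with white cotton rolls, 70 mm across and 84 mm tall, standing in one bay of the box, toward the box's outer end: that bay is taken, the other is free. It fits beneath the cover. Origin: centre of its underside; z up.
- conical_flask: Small conical glass flask with a cork, 61 mm across and 97 mm tall, bystander on the desk to the right of the bottle. Origin: centre of its underside.
- mortar: White porcelain mortar with red pigment in it, 70 mm across and 44 mm tall, bystander on the desk to the left of the bottle. Origin: centre of its underside.
Mind the look-alikes: they are no part of the job. There is more than one size of the dropper; the one meant has the size given above.

How it is judged:
By the outcome, as a careful person would: the job done as asked, in the order asked, and still so for the second after the job is handed in, with the robot touching nothing.
It also fails if it takes over 61 s, if anything falls off the work surface, if the arm or the gripper's body presses on something with over 40 N, if the wrist force passes 120 N, or if a joint passes its speed limit or range.

ROBOT

A 6-joint arm with a two-finger parallel gripper is mounted at the origin on a cart in front of the work surface, level with it; the furniture and walls round the work are solid. World frame = base frame: x ahead of the robot, y to its left, z up, the work surface at z = 0. Lengths are in mm, angles in rad, forces in N, time in s.
With the tool pointing down it reaches from about 250 to 775 mm from the base axis. Payload 4 kg.
Tool frame: the origin (TCP) lies on the mounting face of the last link; the fingertips stand 199 mm ahead of it and the grasp point (between the pads) lies 180 mm ahead of it; z points along the fingers, y is the line along which they close (so a half turn about z gives the same grasp; the last joint's range is limited). The gripper opens to 94 mm and grips with 3 to 60 N. Pads are 16 mm wide; open, the fingers measure 119 mm over their backs; the gripper's body (75 mm by 177 mm) begins 78 mm behind the grasp point.
Start: joints at [-1.313, 0.087, 1.371, -0, 1.684, -0.103], TCP at [194.156, -514.591, 404.706] pointing down, gripper open.
Joint ranges: [-3.1, 3.1], [-0.76, 2.03], [0.27, 2.55], [-1.08, 4.22], [0.17, 2.65], [-2.57, 2.57]. Speed limits (rad/s): [2.79, 2.79, 3.14, 3.14, 3.14, 3.14].

INTERFACE

Orientations are given as a rotation vector (axis times angle).
In Python, from plant import telemetry, get_image, job_done, outline_of, spot_point gives the robot as it stands.
- The arm moves only by the shell command python3 -m inch 'ROWS' [FORCE]. ROWS is JSON, a list of rows, each an object with "gripper": the opening, from 0 (shut) to 1 (fully open); "slide": the shift along the tool's x, y, z in units of 30 mm (1.0 is 30 mm), a list of three; "rotation": the turn, a rotation vector about the tool's x, y, z in units of 6 degrees (1.0 is 6 degrees), a list of three. A call has 1 to 12 rows; each row shifts and turns the commanded pose from where the row before left it, along the tool's axes as they then stand; what a row does not reach is not made up. A row lasts 1/12 s, in which the tool goes at most 41.7 mm and 7.16 degrees, less where a joint would pass 70% of its speed; a pose out of reach is approached as far as the arm can. A call is refused whole if a number of a shift passes 1 or a number of a turn 1, either way. A call with a gripper value outside its range is refused whole. The fingers move at their own pace and stop on an object; FORCE is the grip in N (left out, the last holds). Time passes only in rows, so rows that do not move let the fingers close. It gives the time, the measured TCP pose, the force, the opening and the grip force at its end, in the units of the state.
- telemetry.get_state(): the state, without advancing time (a new reading comes with each control period).
- get_image(name): name is "scene" or "top"; returns a dict with "image" (420x560x3 uint8, blue, green, red), "mtx" (3x3 intrinsics, pixels), "k1" (the pictures are not rectified: a ray, as slopes to the right and down, at radius r is drawn at 1 + k1 r^2 times it, then the intrinsics apply), "cam_to_world" (4x4, takes a point from camera to world coordinates). Camera axes: x right, y down, z forward; pixel columns grow to the right and rows downward; lengths in mm; the calibration is good to about 2 mm. A picture is of the moment at which its call begins. There is no depth.
- job_done(): hands the job in; it is judged then, once.
Trained networks look in the newest picture that a camera, given by its name, has taken for a name from the list of things; names that differ only in an ending like _2 or _b are one class to them, and where a whole thing is asked for, a point or a joint stands for the part that bears it (a point fixed in the world has none). Each returns a list of dicts, best first, with "conf" (0 to 1); they miss things now and then, are a little off and sometimes report something else, mostly with a low value. They report only what shows in the picture. A call takes as long as a camera call. They do not tell look-alikes from the thing itself.
- outline_of(query, camera): "region" (420x560 bool, what is visible of it).
- spot_point(query, camera): "xyz" ([x, y, z] in mm, in world coordinates, good to about 4 mm: a listed point, or the origin of a listed thing).
The state is a dict: "time": time; "joint_pos": joint angles; "qd": joint speeds; "joint_efforts": joint torques, N m; "tool_pos": TCP position; "orientation": TCP orientation; "ft_force": force on the tool from outside, world axes, zero at the start; "torque": the same for the moment, N m; "gripper_width": opening from 0.0 (shut) to 1.0 (fully open); "grasp_force": force on a finger pad.
Only numpy, scipy, OpenCV 4.12 (cv2) and the standard library are available. Lean on these libraries where they do the work, as an engineer would, in place of code of your own. Each camera call takes 0.05 s, during which the arm holds its last target. There are 200 camera calls.

## Working session

There is one attempt and no reset: what is moved stays moved. The work goes in short steps, Python scripts to look and compute and a shell command to move; the robot and the scene stay as the last step left them, time stands still between calls to the robot, and variables do not carry over. Pictures are saved under pics/ and viewed, at most 10 in all, crops included, and the job is handed in when it is done.

```bash
mkdir -p pics; ls; cat > h.py <<'E'
import numpy as np, cv2
from plant import telemetry,get_image,job_done,outline_of,spot_point
from scipy.spatial.transform import Rotation as R
def px(im,p):
    c=np.linalg.inv(im["cam_to_world"])@np.r_[p,1]; s=c[:2]/c[2]; s=s*(1+im["k1"]*(s@s))
    return (im["mtx"]@np.r_[s,1])[:2]
def world(im,uv,z):
    d=(np.linalg.inv(im["mtx"])@np.r_[uv,1])[:2]; s=d.copy()
    for _ in range(30): s=d/(1+im["k1"]*(s@s))
    M=np.array(im["cam_to_world"]); v=M[:3,:3]@np.r_[s,1]; o=M[:3,3]
    return o+v*(z-o[2])/v[2]
E
python3 - <<'E'
from h import *
s=telemetry.get_state();print(s["time"],s["tool_pos"],R.from_rotvec(s["orientation"]).as_matrix().round(3).tolist())
ims=[get_image(c) for c in("scene","top")]
cv2.imwrite("pics/a.png",ims[0]["image"]);cv2.imwrite("pics/b.png",ims[1]["image"])
for q in["dropper","box","bay_left","bay_right","cover_grip","beaker","conical_flask","mortar"]:
  for c,im in zip(("scene","top"),ims):
    for r in spot_point(q,c)[:3]: print(q,c,round(r["conf"],2),np.round(r["xyz"]),px(im,r["xyz"]).round())
E
```

```text
pics
0.0 [ 194.10334092 -514.48619493  403.51044417] [[0.936, 0.353, -0.001], [0.353, -0.936, 0.002], [0.0, -0.002, -1.0]]
dropper scene 0.77 [351. -74.   1.] [323. 219.]
dropper scene 0.68 [ 433. -111.    1.] [291. 233.]
dropper scene 0.56 [438. -37.   1.] [317. 247.]
dropper top 0.91 [355. -75.   0.] [270. 286.]
dropper top 0.67 [433. -39.   6.] [252. 246.]
dropper top 0.49 [ 430. -107.   -4.] [286. 248.]
box scene 0.97 [609. -98.   0.] [249. 285.]
box top 0.8 [ 610. -102.    2.] [284. 159.]
bay_left top 0.7 [614. -45.   6.] [255. 157.]
cover_grip scene 0.5 [627. -28.   6.] [272. 304.]
cover_grip top 0.76 [ 603. -147.  145.] [308. 144.]
beaker scene 0.58 [627. -31.   7.] [270. 303.]
beaker top 0.84 [624. -31.   2.] [249. 153.]
conical_flask scene 0.8 [ 431. -286.   -1.] [231. 206.]
conical_flask top 0.66 [ 429. -282.    3.] [375. 248.]
mortar scene 0.89 [420.  93.  -3.] [375. 268.]
mortar scene 0.62 [ 428. -284.    1.] [233. 205.]
mortar top 0.72 [617. -43.   9.] [254. 155.]
mortar top 0.62 [418.  95.   0.] [184. 254.]
```

View pics/a.png

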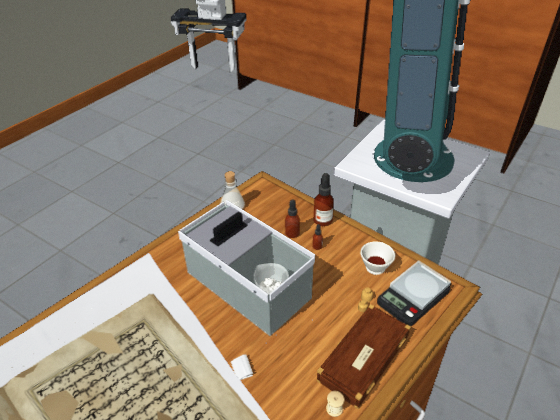

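View pics/b.png

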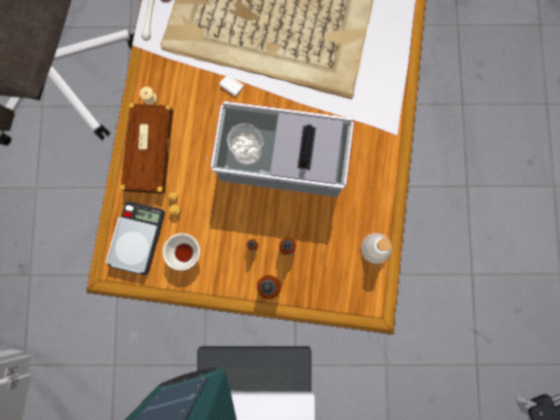

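Three bottles could be the one meant: scene pixels (323,200), (292,218) and (317,238). The beaker is in the left bay, at top (245,145), so the right bay is free. The cover sits mostly over it. Next I measure the bottle heights and the box yaw.

```bash
python3 - <<'E'
from h import *
S=get_image("scene");T=get_image("top")
c=cv2.resize(S["image"][165:255,270:350],None,fx=6,fy=6,interpolation=cv2.INTER_CUBIC)
cv2.imwrite("pics/c.png",c)
t=cv2.resize(T["image"][95:200,205:360],None,fx=5,fy=5,interpolation=cv2.INTER_CUBIC)
cv2.imwrite("pics/d.png",t)
for n,p in dict(front=(353,-75),mid=(432,-109),small=(436,-38)).items():
  print(n,[(z,px(S,[*p,z]).round(1).tolist()) for z in(0,62,80,100,140)],px(T,[*p,100]).round(1))
for d in outline_of("dropper","scene")[:4]:
  y,x=np.where(d["region"]);print("out",d["conf"],x.min(),x.max(),y.min(),y.max())
for q,z in(("box",120),("cover",118.5),("dropper",100)):
  for d in outline_of(q,"top")[:3]:
    y,x=np.where(d["region"]);r=cv2.minAreaRect(np.c_[x,y].astype(np.float32))
    w=np.array([world(T,u,z)[:2] for u in cv2.boxPoints(r)]);e=w-np.roll(w,1,0)
    print(q,round(d["conf"],2),r,w.mean(0).round(1),np.hypot(*e.T).round(),np.arctan2(e[:,1],e[:,0]).round(3))
E
```

```text
front [(0, [322.3, 219.8]), (62, [323.6, 199.4]), (80, [324.0, 193.2]), (100, [324.4, 186.2]), (140, [325.3, 171.6])] [267.9 287.1]
mid [(0, [291.8, 233.5]), (62, [291.9, 213.0]), (80, [292.0, 206.7]), (100, [292.1, 199.6]), (140, [292.2, 184.9])] [286.9 242.6]
small [(0, [317.6, 246.8]), (62, [318.8, 226.1]), (80, [319.1, 219.8]), (100, [319.5, 212.6]), (140, [320.4, 197.7])] [247.5 240.5]
out 0.89 285 299 200 236
out 0.74 314 333 173 226
out 0.71 313 322 224 248
box 0.97 ((282.06329345703125, 148.7188720703125), (135.72486877441406, 80.98616027832031), 7.4958577156066895) [ 601.7 -100.4] [243. 152. 249. 150.] [ 1.434 -0.109 -1.713  2.993]
cover 0.74 ((306.2882080078125, 147.83843994140625), (65.81752014160156, 63.8350715637207), 7.594643592834473) [ 603.1 -144.7] [118. 120. 121. 119.] [ 1.431 -0.128 -1.714  2.995]
dropper 0.75 ((288.5, 246.0), (18.0, 17.0), 90.0) [ 426.  -111.8] [32. 31. 32. 30.] [-1.000e-03 -1.574e+00  3.136e+00  1.568e+00]
dropper 0.67 ((268.5, 286.5), (23.0, 23.0), 90.0) [354. -76.] [40. 41. 40. 41.] [ 0.005 -1.573  3.141  1.569]
dropper 0.66 ((252.5, 244.5), (11.0, 11.0), 90.0) [428.8 -47. ] [20. 20. 20. 20.] [ 0.008 -1.574 -3.136  1.568]
```

View pics/c.png

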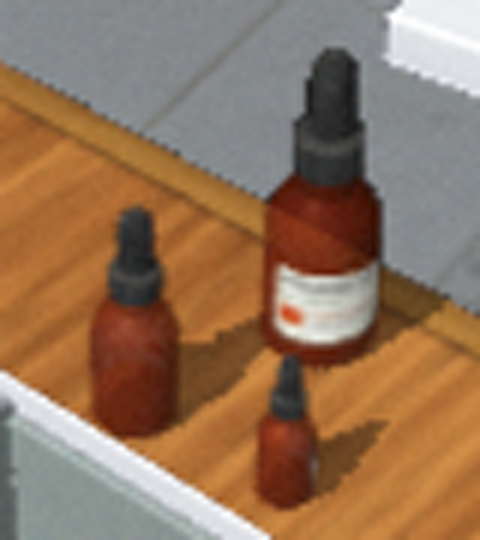

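View pics/d.png

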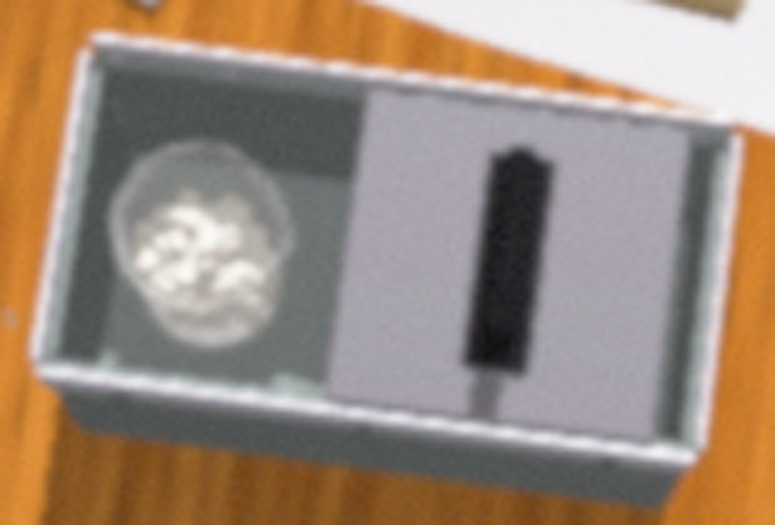

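The middle bottle, scene (292,218), is the one. Its base is at row 233 and its top at row 200, exactly where a 100 mm bottle would project, and its body is about 33 mm across. The front one is about 140 mm tall and the right one about 60 mm. The second crop shows the beaker in the left bay at (200,245) and the fin at (510,260), with the cover a little short of the right stop.

```bash
cat >> h.py <<'E'
def go(x,y,gz,yaw=None):
    "units needed: turn about tool z first, then slide in the turned tool frame; gz = grasp point height"
    s=telemetry.get_state(); M=R.from_rotvec(s["orientation"])
    goalyaw=yaw; t=0
    if yaw is not None:
        G=R.from_matrix([[np.cos(yaw),np.sin(yaw),0],[np.sin(yaw),-np.cos(yaw),0],[0,0,-1]])
        d=(M.inv()*G).as_rotvec(); t=np.degrees(d)/6; M=G
    v=M.inv().apply(np.array([x,y,gz+180])-s["tool_pos"])/30
    print("t",round(s["time"],2),"turn",np.round(t,2),"slide",np.round(v,3),"mm",np.round(v*30,1),"w",round(s["gripper_width"],3),"gf",round(s["grasp_force"],1),"F",np.round(s["ft_force"],1))
E
python3 - <<'E'
from h import *
T=get_image("top")
w=np.array([world(T,u,122)[:2] for u in((224,102.6),(352.6,122),(343,186.6),(212.6,168))])
print(w.round(),w.mean(0))
e=np.roll(w,-1,0)-w;print(np.hypot(*e.T).round(),np.arctan2(e[:,1],e[:,0]).round(3))
fin=np.array([[(490+552)/2,155],[482+20,365]])/5+[205,95]
print("fin",[world(T,u,151.5)[:2].round() for u in fin])
g=cv2.cvtColor(T["image"],6).astype(int)
m=(T["image"].max(2)<60); m[:232]=0;m[258:]=0;m[:,:275]=0;m[:,300:]=0
y,x=np.where(m);print("cap",x.mean(),y.mean(),len(x),world(T,(x.mean(),y.mean()),90))
go(603,-146,220,-0.138)
E
```

```text
[[ 688.    6.]
 [ 650. -229.]
 [ 530. -210.]
 [ 565.   24.]] [ 608.15076137 -102.20382538]
[238. 121. 236. 124.] [-1.732  2.977  1.422 -0.15 ]
fin [array([ 633., -149.]), array([ 557., -142.])]
cap 286.36 246.16 25 [ 426.45915034 -107.89075662   90.        ]
t 1.25 turn [0.   0.   4.76] slide [ 11.808 -14.044   0.156] mm [ 354.3 -421.3    4.7] w 1.002 gf 0.0 F [ 0.3 -0.2  0.1]
```

```bash
python3 -m inch '[{"gripper":0.5,"slide":[0,0,0],"rotation":[0,0,0.97]},{"gripper":0.5,"slide":[0,0,0],"rotation":[0,0,0.97]},{"gripper":0.5,"slide":[0,0,0],"rotation":[0,0,0.97]},{"gripper":0.5,"slide":[0,0,0],"rotation":[0,0,0.97]},{"gripper":0.5,"slide":[0,0,0],"rotation":[0,0,0.97]},{"gripper":0.5,"slide":[0.8,-0.95,0],"rotation":[0,0,0]},{"gripper":0.5,"slide":[0.8,-0.95,0],"rotation":[0,0,0]},{"gripper":0.5,"slide":[0.8,-0.95,0],"rotation":[0,0,0]},{"gripper":0.5,"slide":[0.8,-0.95,0],"rotation":[0,0,0]},{"gripper":0.5,"slide":[0.8,-0.95,0],"rotation":[0,0,0]},{"gripper":0.5,"slide":[0.8,-0.95,0],"rotation":[0,0,0]},{"gripper":0.5,"slide":[0,0,0],"rotation":[0,0,0]}]' 20
python3 -c "
from h import *
go(602,-146,200,-0.148)"
```

```text
time: 2.25
tool_pos: [365.3, -362.6, 405.0]
orientation: [-3.132, 0.219, -0.004]
ft_force: [-0.4, -0.1, -0.0]
gripper_width: 0.5
grasp_force: 0.0
t 2.25 turn [-0.02 -0.02  0.08] slide [ 6.74  -8.305  0.833] mm [ 202.2 -249.2   25. ] w 0.5 gf 0.0 F [-0.4 -0.1 -0. ]
```

```bash
python3 -m inch '[{"gripper":0.5,"slide":[0.67,-0.83,0],"rotation":[0,0,0.08]},{"gripper":0.5,"slide":[0.67,-0.83,0],"rotation":[0,0,0]},{"gripper":0.5,"slide":[0.67,-0.83,0],"rotation":[0,0,0]},{"gripper":0.5,"slide":[0.67,-0.83,0],"rotation":[0,0,0]},{"gripper":0.5,"slide":[0.67,-0.83,0],"rotation":[0,0,0]},{"gripper":0.5,"slide":[0.67,-0.83,0],"rotation":[0,0,0]},{"gripper":0.5,"slide":[0.67,-0.83,0],"rotation":[0,0,0]},{"gripper":0.5,"slide":[0.67,-0.83,0],"rotation":[0,0,0]},{"gripper":0.5,"slide":[0.67,-0.83,0],"rotation":[0,0,0]},{"gripper":0.5,"slide":[0.67,-0.83,0],"rotation":[0,0,0]},{"gripper":0.5,"slide":[0,0,0],"rotation":[0,0,0]},{"gripper":0.5,"slide":[0,0,0],"rotation":[0,0,0]}]' 20
python3 -c "
from h import *
go(602,-146,145,-0.148)"
```

```text
time: 3.25
tool_pos: [599.3, -150.9, 403.9]
orientation: [3.132, -0.241, -0.002]
ft_force: [0.0, -0.1, -0.5]
gripper_width: 0.503
grasp_force: 0.0
t 3.25 turn [ 0.01  0.01 -0.05] slide [ 0.064 -0.176  2.631] mm [ 1.9 -5.3 78.9] w 0.503 gf 0.0 F [ 0.  -0.1 -0.5]
```

```bash
python3 -m inch '[{"gripper":0.5,"slide":[0.06,-0.18,0.5],"rotation":[0,0,0]},{"gripper":0.5,"slide":[0,0,0.8],"rotation":[0,0,0]},{"gripper":0.5,"slide":[0,0,0.7],"rotation":[0,0,0]},{"gripper":0.5,"slide":[0,0,0.4],"rotation":[0,0,0]},{"gripper":0.5,"slide":[0,0,0.2],"rotation":[0,0,0]},{"gripper":0.5,"slide":[0,0,0],"rotation":[0,0,0]},{"gripper":0.1,"slide":[0,0,0],"rotation":[0,0,0]},{"gripper":0.1,"slide":[0,0,0],"rotation":[0,0,0]},{"gripper":0.1,"slide":[0,0,0],"rotation":[0,0,0]},{"gripper":0.1,"slide":[0,0,0],"rotation":[0,0,0]},{"gripper":0.1,"slide":[0,0,0],"rotation":[0,0,0]},{"gripper":0.1,"slide":[0,0,0],"rotation":[0,0,0]}]' 20
python3 -c "
from h import *
go(602,-146,145,-0.148)
T=get_image('top')
print([(d['conf'],d['xyz']) for d in spot_point('cover_grip','top')])"
```

```text
time: 4.25
tool_pos: [601.4, -146.1, 327.5]
orientation: [-3.132, 0.243, -0.002]
ft_force: [0.2, 1.9, 1.8]
gripper_width: 0.125
grasp_force: 20.0
t 4.25 turn [-0.01 -0.01 -0.07] slide [ 0.018 -0.006  0.083] mm [ 0.5 -0.2  2.5] w 0.125 gf 20.0 F [0.2 1.9 1.8]
[(0.61, [601.8, -148.6, 144.3])]
```

```bash
python3 -m inch '[{"gripper":0.1,"slide":[0,-0.2,0],"rotation":[0,0,0]},{"gripper":0.1,"slide":[0,-0.4,0],"rotation":[0,0,0]},{"gripper":0.1,"slide":[0,-0.5,0],"rotation":[0,0,0]},{"gripper":0.1,"slide":[0,-0.5,0],"rotation":[0,0,0]},{"gripper":0.1,"slide":[0,-0.5,0],"rotation":[0,0,0]},{"gripper":0.1,"slide":[0,-0.4,0],"rotation":[0,0,0]},{"gripper":0.1,"slide":[0,-0.3,0],"rotation":[0,0,0]},{"gripper":0.1,"slide":[0,-0.2,0],"rotation":[0,0,0]},{"gripper":0.1,"slide":[0,-0.1,0],"rotation":[0,0,0]},{"gripper":0.1,"slide":[0,0,0],"rotation":[0,0,0]}]'
python3 -m inch '[{"gripper":0.1,"slide":[0,-0.1,0],"rotation":[0,0,0]},{"gripper":0.1,"slide":[0,-0.1,0],"rotation":[0,0,0]},{"gripper":0.1,"slide":[0,0,0],"rotation":[0,0,0]}]'
```

```text
time: 5.18
tool_pos: [615.3, -51.7, 327.5]
orientation: [-3.131, 0.24, 0.002]
ft_force: [-3.5, 1.3, 5.4]
gripper_width: 0.128
grasp_force: 20.0
time: 5.43
tool_pos: [616.2, -46.2, 327.4]
orientation: [-3.132, 0.241, 0.002]
ft_force: [-3.1, 0.8, 7.0]
gripper_width: 0.125
grasp_force: 20.0
```

Moving freely so far, so I creep toward the stop.

```bash
python3 -m inch '[{"gripper":0.1,"slide":[0,-0.06,0],"rotation":[0,0,0]},{"gripper":0.1,"slide":[0,-0.06,0],"rotation":[0,0,0]},{"gripper":0.1,"slide":[0,0,0],"rotation":[0,0,0]}]'
python3 -m inch '[{"gripper":0.1,"slide":[0,-0.06,0],"rotation":[0,0,0]},{"gripper":0.1,"slide":[0,0,0],"rotation":[0,0,0]}]'
python3 -m inch '[{"gripper":0.1,"slide":[0,-0.06,0],"rotation":[0,0,0]},{"gripper":0.1,"slide":[0,0,0],"rotation":[0,0,0]}]'
```

```text
time: 5.68
tool_pos: [616.6, -43.0, 327.4]
orientation: [-3.132, 0.241, 0.002]
ft_force: [-4.1, -0.2, 5.5]
gripper_width: 0.126
grasp_force: 20.0
time: 5.85
tool_pos: [616.8, -42.3, 327.4]
orientation: [3.129, -0.242, -0.003]
ft_force: [-3.2, -4.1, 6.0]
gripper_width: 0.121
grasp_force: 20.0
time: 6.02
tool_pos: [616.9, -41.7, 327.4]
orientation: [3.126, -0.244, -0.004]
ft_force: [-5.4, -7.7, 6.4]
gripper_width: 0.126
grasp_force: 20.0
```

```bash
python3 -m inch '[{"gripper":0.5,"slide":[0,0.1,0],"rotation":[0,0,0]},{"gripper":0.5,"slide":[0,0,0],"rotation":[0,0,0]},{"gripper":0.5,"slide":[0,0,0],"rotation":[0,0,0]},{"gripper":0.5,"slide":[0,0,-0.5],"rotation":[0,0,0]},{"gripper":0.5,"slide":[0,0,-1],"rotation":[0,0,0]},{"gripper":0.5,"slide":[0,0,-1],"rotation":[0,0,0]},{"gripper":0.5,"slide":[0,0,0],"rotation":[0,0,0]}]'
python3 -c "
from h import *
go(430,-108.5,170,-0.148)
T=get_image('top')
print([(d['conf'],d['xyz']) for d in spot_point('dropper','top')])
print([(d['conf'],d['xyz']) for d in spot_point('cover_grip','top')])
print([(d['conf'],d['xyz']) for d in spot_point('bay_right','top')])"
```

```text
time: 6.6
tool_pos: [617.9, -43.4, 408.7]
orientation: [-3.132, 0.242, -0.019]
ft_force: [-0.7, -0.3, 1.3]
gripper_width: 0.501
grasp_force: 0.0
t 6.6 turn [-0.01 -0.11 -0.06] slide [-5.875  3.069  1.955] mm [-176.2   92.1   58.7] w 0.501 gf 0.0 F [-0.7 -0.3  1.3]
[(0.67, [429.5, -104.8, 0.5]), (0.63, [350.4, -72.8, 0.1]), (0.6, [432.3, -39.5, 2.3])]
[(0.94, [617.1, -48.0, 144.2])]
[(0.9, [599.4, -157.2, 3.9])]
```

```bash
python3 -m inch '[{"gripper":0.5,"slide":[-0.84,0.44,0],"rotation":[0,-0.11,-0.06]},{"gripper":0.5,"slide":[-0.84,0.44,0],"rotation":[0,0,0]},{"gripper":0.5,"slide":[-0.84,0.44,0],"rotation":[0,0,0]},{"gripper":0.5,"slide":[-0.84,0.44,0.2],"rotation":[0,0,0]},{"gripper":0.5,"slide":[-0.84,0.44,0.4],"rotation":[0,0,0]},{"gripper":0.5,"slide":[-0.84,0.44,0.4],"rotation":[0,0,0]},{"gripper":0.5,"slide":[-0.84,0.44,0.4],"rotation":[0,0,0]},{"gripper":0.5,"slide":[0,0,0.4],"rotation":[0,0,0]},{"gripper":0.5,"slide":[0,0,0.2],"rotation":[0,0,0]},{"gripper":0.5,"slide":[0,0,0],"rotation":[0,0,0]},{"gripper":0.5,"slide":[0,0,0],"rotation":[0,0,0]}]'
python3 - <<'E'
from h import *
go(430,-108,84,-0.148)
S=get_image("scene");cv2.imwrite("pics/e.png",cv2.resize(S["image"][100:260,220:360],None,fx=3.5,fy=3.5,interpolation=cv2.INTER_CUBIC))
print([(d['conf'],d['xyz']) for d in spot_point('dropper','scene')])
E
```

```text
time: 7.72
tool_pos: [428.9, -109.1, 342.6]
orientation: [-3.131, 0.233, 0.02]
ft_force: [-0.0, -0.2, 0.5]
gripper_width: 0.501
grasp_force: 0.0
t 7.72 turn [-0.01  0.12 -0.01] slide [ 0.03 -0.04  2.62] mm [ 0.9 -1.2 78.6] w 0.501 gf 0.0 F [-0.  -0.2  0.5]
[(0.8, [351.4, -71.8, -0.3]), (0.7, [430.8, -113.7, 3.5]), (0.68, [439.1, -36.1, 2.4])]
```

View pics/e.png

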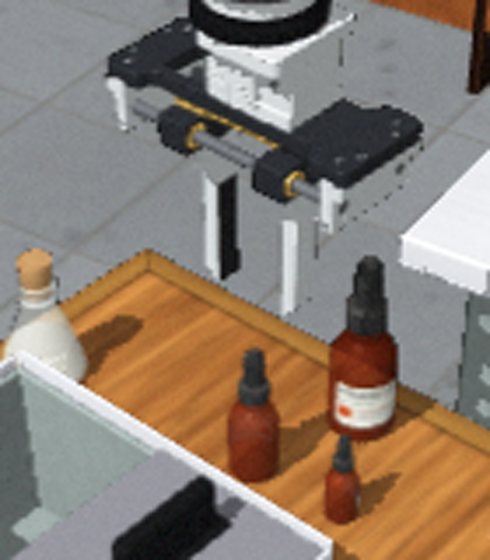

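The picture shows the open fingers straddling the middle bottle at (253,360), with clear space around it. I go down and grip.

```bash
python3 -m inch '[{"gripper":0.5,"slide":[0,0,0.4],"rotation":[0,0.12,0]},{"gripper":0.5,"slide":[0.03,-0.04,0.6],"rotation":[0,0,0]},{"gripper":0.5,"slide":[0,0,0.6],"rotation":[0,0,0]},{"gripper":0.5,"slide":[0,0,0.5],"rotation":[0,0,0]},{"gripper":0.5,"slide":[0,0,0.3],"rotation":[0,0,0]},{"gripper":0.5,"slide":[0,0,0.22],"rotation":[0,0,0]},{"gripper":0.5,"slide":[0,0,0],"rotation":[0,0,0]}]'
python3 -m inch '[{"gripper":0.4,"slide":[0,0,0],"rotation":[0,0,0]},{"gripper":0.34,"slide":[0,0,0],"rotation":[0,0,0]},{"gripper":0.28,"slide":[0,0,0],"rotation":[0,0,0]},{"gripper":0.24,"slide":[0,0,0],"rotation":[0,0,0]},{"gripper":0.2,"slide":[0,0,0],"rotation":[0,0,0]},{"gripper":0.15,"slide":[0,0,0],"rotation":[0,0,0]},{"gripper":0.1,"slide":[0,0,0],"rotation":[0,0,0]},{"gripper":0.1,"slide":[0,0,0],"rotation":[0,0,0]},{"gripper":0.1,"slide":[0,0,0],"rotation":[0,0,0]}]' 12
python3 -c "
from h import *
go(430,-108,84,-0.148)"
```

```text
time: 8.4
tool_pos: [429.5, -108.1, 263.9]
orientation: [-3.132, 0.233, 0.001]
ft_force: [-0.0, -0.2, -0.2]
gripper_width: 0.502
grasp_force: 0.0
time: 9.15
tool_pos: [429.5, -108.4, 265.4]
orientation: [3.132, -0.234, 0.003]
ft_force: [0.6, -0.3, 2.3]
gripper_width: 0.197
grasp_force: 12.0
t 9.15 turn [ 0.01 -0.02 -0.01] slide [ 0.014 -0.017  0.046] mm [ 0.4 -0.5  1.4] w 0.197 gf 12.0 F [ 0.6 -0.3  2.3]
```

```bash
python3 -m inch '[{"gripper":0.1,"slide":[0,0,-0.2],"rotation":[0,0,0]},{"gripper":0.1,"slide":[0,0,-0.4],"rotation":[0,0,0]},{"gripper":0.1,"slide":[0,0,-0.6],"rotation":[0,0,0]},{"gripper":0.1,"slide":[0,0,-0.7],"rotation":[0,0,0]},{"gripper":0.1,"slide":[0,0,-0.7],"rotation":[0,0,0]},{"gripper":0.1,"slide":[0,0,-0.7],"rotation":[0,0,0]},{"gripper":0.1,"slide":[0,0,-0.7],"rotation":[0,0,0]},{"gripper":0.1,"slide":[0,0,-0.5],"rotation":[0,0,0]},{"gripper":0.1,"slide":[0,0,-0.4],"rotation":[0,0,0]},{"gripper":0.1,"slide":[0,0,-0.2],"rotation":[0,0,0]},{"gripper":0.1,"slide":[0,0,0],"rotation":[0,0,0]}]'
python3 - <<'E'
from h import *
go(600,-158,234,-0.148)
S=get_image("scene");cv2.imwrite("pics/f.png",cv2.resize(S["image"][60:260,220:360],None,fx=3,fy=3,interpolation=cv2.INTER_CUBIC))
E
```

```text
time: 10.07
tool_pos: [429.3, -108.3, 419.0]
orientation: [3.132, -0.234, 0.005]
ft_force: [0.7, 0.4, -0.9]
gripper_width: 0.197
grasp_force: 11.9
t 10.07 turn [ 0.   -0.03 -0.01] slide [5.874 0.8   0.165] mm [176.2  24.    5. ] w 0.197 gf 11.9 F [ 0.7  0.4 -0.9]
```

View pics/f.png

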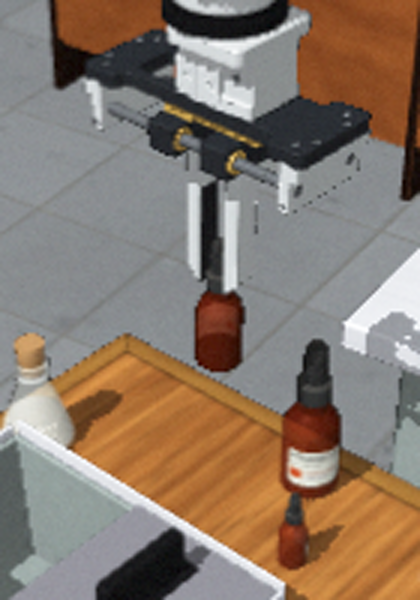

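The bottle hangs upright in the grip (218,320) and the other two stand untouched. I carry it over the bay smoothly.

```bash
python3 -m inch '[{"gripper":0.1,"slide":[0.1,0.02,0],"rotation":[0,0,0]},{"gripper":0.1,"slide":[0.3,0.05,0],"rotation":[0,0,0]},{"gripper":0.1,"slide":[0.5,0.07,0],"rotation":[0,0,0]},{"gripper":0.1,"slide":[0.7,0.1,0],"rotation":[0,0,0]},{"gripper":0.1,"slide":[0.8,0.11,0],"rotation":[0,0,0]},{"gripper":0.1,"slide":[0.9,0.11,0],"rotation":[0,0,0]},{"gripper":0.1,"slide":[0.8,0.11,0],"rotation":[0,0,0]},{"gripper":0.1,"slide":[0.7,0.1,0],"rotation":[0,0,0]},{"gripper":0.1,"slide":[0.5,0.07,0],"rotation":[0,0,0]},{"gripper":0.1,"slide":[0.35,0.05,0],"rotation":[0,0,0]},{"gripper":0.1,"slide":[0.2,0.02,0],"rotation":[0,0,0]},{"gripper":0.1,"slide":[0,0,0],"rotation":[0,0,0]}]'
python3 - <<'E'
from h import *
go(600,-158,89,-0.148)
S=get_image("scene")
T=get_image("top");cv2.imwrite("pics/g.png",np.hstack([cv2.resize(i["image"][a:a+120,b:b+120],None,fx=3.3,fy=3.3,interpolation=cv2.INTER_CUBIC) for i,a,b in((S,170,170),(T,85,220))]))
E
```

```text
time: 11.12
tool_pos: [600.4, -158.8, 415.8]
orientation: [-3.132, 0.234, 0.003]
ft_force: [-0.4, 0.4, -0.6]
gripper_width: 0.199
grasp_force: 11.9
t 11.12 turn [-0.01  0.02 -0.01] slide [-0.017 -0.025  4.893] mm [ -0.5  -0.8 146.8] w 0.199 gf 11.9 F [-0.4  0.4 -0.6]
```

View pics/g.png

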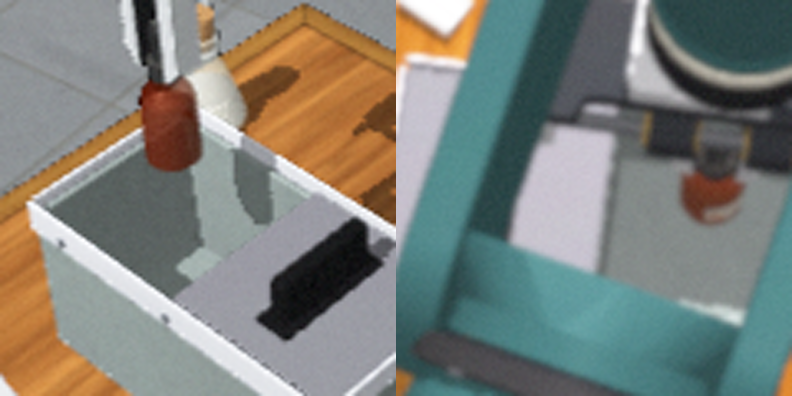

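The bottle hangs over the open right bay (left half, 170,130), with the cover clear of it. I lower it.

```bash
python3 -m inch '[{"gripper":0.1,"slide":[0,0,0.2],"rotation":[0,0,0]},{"gripper":0.1,"slide":[0,0,0.4],"rotation":[0,0,0]},{"gripper":0.1,"slide":[0,0,0.6],"rotation":[0,0,0]},{"gripper":0.1,"slide":[0,0,0.7],"rotation":[0,0,0]},{"gripper":0.1,"slide":[0,0,0.7],"rotation":[0,0,0]},{"gripper":0.1,"slide":[0,0,0.7],"rotation":[0,0,0]},{"gripper":0.1,"slide":[0,0,0.5],"rotation":[0,0,0]},{"gripper":0.1,"slide":[0,0,0.4],"rotation":[0,0,0]},{"gripper":0.1,"slide":[0,0,0.3],"rotation":[0,0,0]},{"gripper":0.1,"slide":[0,0,0.15],"rotation":[0,0,0]},{"gripper":0.1,"slide":[0,0,0],"rotation":[0,0,0]}]'
python3 -m inch '[{"gripper":0.1,"slide":[0,0,0.05],"rotation":[0,0,0]},{"gripper":0.1,"slide":[0,0,0],"rotation":[0,0,0]},{"gripper":0.1,"slide":[0,0,0],"rotation":[0,0,0]}]'
python3 -m inch '[{"gripper":0.1,"slide":[0,0,0.05],"rotation":[0,0,0]},{"gripper":0.1,"slide":[0,0,0],"rotation":[0,0,0]},{"gripper":0.1,"slide":[0,0,0],"rotation":[0,0,0]}]'
```

```text
time: 12.13
tool_pos: [598.9, -158.3, 277.4]
orientation: [-3.133, 0.234, 0.001]
ft_force: [-0.3, 0.4, -0.8]
gripper_width: 0.197
grasp_force: 11.9
time: 12.38
tool_pos: [599.5, -158.5, 278.2]
orientation: [3.132, -0.234, 0.005]
ft_force: [0.8, 0.3, -1.1]
gripper_width: 0.2
grasp_force: 11.9
time: 12.63
tool_pos: [599.3, -158.4, 275.7]
orientation: [3.133, -0.234, 0.002]
ft_force: [-0.2, 0.7, -0.2]
gripper_width: 0.202
grasp_force: 11.9
```

```bash
for i in 1; do :; done
python3 -m inch '[{"gripper":0.1,"slide":[0,0,0.05],"rotation":[0,0,0]},{"gripper":0.1,"slide":[0,0,0.05],"rotation":[0,0,0]},{"gripper":0.1,"slide":[0,0,0],"rotation":[0,0,0]},{"gripper":0.1,"slide":[0,0,0],"rotation":[0,0,0]}]'
python3 -m inch '[{"gripper":0.1,"slide":[0,0,0.04],"rotation":[0,0,0]},{"gripper":0.1,"slide":[0,0,0],"rotation":[0,0,0]},{"gripper":0.1,"slide":[0,0,0],"rotation":[0,0,0]}]'
python3 -m inch '[{"gripper":0.1,"slide":[0,0,0.03],"rotation":[0,0,0]},{"gripper":0.1,"slide":[0,0,0],"rotation":[0,0,0]},{"gripper":0.1,"slide":[0,0,0],"rotation":[0,0,0]}]'
```

```text
time: 12.97
tool_pos: [599.2, -158.4, 272.2]
orientation: [-3.133, 0.234, -0.001]
ft_force: [-0.4, 0.1, -0.3]
gripper_width: 0.196
grasp_force: 11.9
time: 13.22
tool_pos: [599.2, -158.4, 271.2]
orientation: [3.133, -0.234, 0.001]
ft_force: [0.2, 0.6, -0.7]
gripper_width: 0.199
grasp_force: 11.9
time: 13.47
tool_pos: [599.3, -158.4, 270.5]
orientation: [3.133, -0.234, 0.002]
ft_force: [0.2, -1.1, -0.7]
gripper_width: 0.195
grasp_force: 11.9
```

```bash
python3 -m inch '[{"gripper":0.1,"slide":[0,0,0.03],"rotation":[0,0,0]},{"gripper":0.1,"slide":[0,0,0],"rotation":[0,0,0]},{"gripper":0.1,"slide":[0,0,0],"rotation":[0,0,0]}]'
python3 -m inch '[{"gripper":0.1,"slide":[0,0,0.03],"rotation":[0,0,0]},{"gripper":0.1,"slide":[0,0,0],"rotation":[0,0,0]},{"gripper":0.1,"slide":[0,0,0],"rotation":[0,0,0]}]'
```

```text
time: 13.72
tool_pos: [599.4, -158.5, 270.4]
orientation: [3.132, -0.234, 0.004]
ft_force: [0.3, -0.6, 2.9]
gripper_width: 0.201
grasp_force: 12.0
time: 13.97
tool_pos: [599.6, -158.6, 270.3]
orientation: [3.132, -0.234, 0.006]
ft_force: [-1.5, -0.6, 5.6]
gripper_width: 0.201
grasp_force: 12.1
```

```bash
python3 -m inch '[{"gripper":0.1,"slide":[0,0,-0.04],"rotation":[0,0,0]},{"gripper":0.22,"slide":[0,0,0],"rotation":[0,0,0]},{"gripper":0.25,"slide":[0,0,0],"rotation":[0,0,0]},{"gripper":0.3,"slide":[0,0,0],"rotation":[0,0,0]},{"gripper":0.4,"slide":[0,0,0],"rotation":[0,0,0]},{"gripper":0.45,"slide":[0,0,0],"rotation":[0,0,0]},{"gripper":0.45,"slide":[0,0,0],"rotation":[0,0,0]},{"gripper":0.45,"slide":[0,0,-0.2],"rotation":[0,0,0]},{"gripper":0.45,"slide":[0,0,-0.4],"rotation":[0,0,0]},{"gripper":0.45,"slide":[0,0,-0.6],"rotation":[0,0,0]},{"gripper":0.45,"slide":[0,0,-0.8],"rotation":[0,0,0]},{"gripper":0.45,"slide":[0,0,-0.8],"rotation":[0,0,0]}]'
python3 -m inch '[{"gripper":0.45,"slide":[0,0,-0.8],"rotation":[0,0,0]},{"gripper":0.45,"slide":[0,0,-0.8],"rotation":[0,0,0]},{"gripper":0.45,"slide":[0,0,0],"rotation":[0,0,0]},{"gripper":0.45,"slide":[0,0,0],"rotation":[0,0,0]}]'
python3 - <<'E'
from h import *
go(617,-43,145,-0.148)
S=get_image("scene");cv2.imwrite("pics/h.png",cv2.resize(S["image"][120:330,160:340],None,fx=2.8,fy=2.8,interpolation=cv2.INTER_CUBIC))
print([(d['conf'],d['xyz']) for d in spot_point('dropper','scene')])
print([(d['conf'],d['xyz']) for d in spot_point('cover_grip','scene')])
E
```

```text
time: 14.97
tool_pos: [599.0, -158.3, 355.5]
orientation: [3.133, -0.234, 0.002]
ft_force: [-0.1, 0.0, 0.3]
gripper_width: 0.451
grasp_force: 0.0
time: 15.3
tool_pos: [599.1, -158.4, 405.2]
orientation: [3.131, -0.234, 0.011]
ft_force: [-0.2, 0.4, -0.2]
gripper_width: 0.455
grasp_force: 0.0
t 15.3 turn [ 0.01 -0.07 -0.01] slide [ 0.022 -3.891  2.674] mm [   0.7 -116.7   80.2] w 0.455 gf 0.0 F [-0.2  0.4 -0.2]
[(0.92, [351.5, -72.9, -0.0]), (0.69, [440.8, -39.5, 1.6]), (0.59, [601.5, -160.4, 7.1])]
[(0.76, [618.9, -46.0, 143.4])]
```

View pics/h.png

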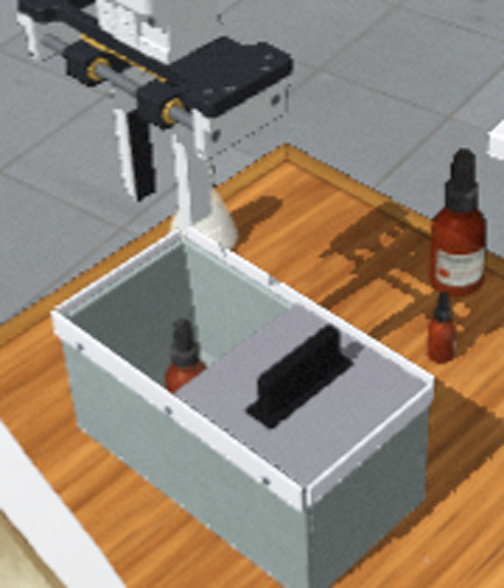

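The bottle stands upright in the right bay (182,355) at (601,-160). The cover is home over the left bay. I grip the fin again.

```bash
python3 -m inch '[{"gripper":0.5,"slide":[0,-0.4,0],"rotation":[0,0,0]},{"gripper":0.5,"slide":[0,-0.9,0],"rotation":[0,0,0]},{"gripper":0.5,"slide":[0,-0.9,0],"rotation":[0,0,0]},{"gripper":0.5,"slide":[0,-0.9,0],"rotation":[0,0,0]},{"gripper":0.5,"slide":[0,-0.6,0],"rotation":[0,0,0]},{"gripper":0.5,"slide":[0,-0.19,0],"rotation":[0,0,0]},{"gripper":0.5,"slide":[0,0,0.6],"rotation":[0,0,0]},{"gripper":0.5,"slide":[0,0,0.8],"rotation":[0,0,0]},{"gripper":0.5,"slide":[0,0,0.7],"rotation":[0,0,0]},{"gripper":0.5,"slide":[0,0,0.4],"rotation":[0,0,0]},{"gripper":0.5,"slide":[0,0,0.15],"rotation":[0,0,0]},{"gripper":0.5,"slide":[0,0,0],"rotation":[0,0,0]}]'
python3 -m inch '[{"gripper":0.1,"slide":[0,0,0],"rotation":[0,0,0]},{"gripper":0.1,"slide":[0,0,0],"rotation":[0,0,0]},{"gripper":0.1,"slide":[0,0,0],"rotation":[0,0,0]},{"gripper":0.1,"slide":[0,0,0],"rotation":[0,0,0]},{"gripper":0.1,"slide":[0,0,0],"rotation":[0,0,0]},{"gripper":0.1,"slide":[0,0,0],"rotation":[0,0,0]}]' 25
python3 -c "
from h import *
go(599.9,-158.5,145,-0.148)"
```

```text
time: 16.45
tool_pos: [616.2, -43.2, 320.4]
orientation: [-3.133, 0.235, 0.004]
ft_force: [-0.6, 0.1, 0.1]
gripper_width: 0.502
grasp_force: 0.0
time: 16.95
tool_pos: [616.6, -43.0, 322.9]
orientation: [3.133, -0.234, 0.003]
ft_force: [-0.2, -0.6, 0.7]
gripper_width: 0.124
grasp_force: 25.0
t 16.95 turn [ 0.   -0.02 -0.01] slide [ 0.017  3.89  -0.069] mm [  0.5 116.7  -2.1] w 0.124 gf 25.0 F [-0.2 -0.6  0.7]
```

```bash
python3 -m inch '[{"gripper":0.1,"slide":[0,0.2,-0.03],"rotation":[0,0,0]},{"gripper":0.1,"slide":[0,0.4,0],"rotation":[0,0,0]},{"gripper":0.1,"slide":[0,0.5,0],"rotation":[0,0,0]},{"gripper":0.1,"slide":[0,0.5,0],"rotation":[0,0,0]},{"gripper":0.1,"slide":[0,0.5,0],"rotation":[0,0,0]},{"gripper":0.1,"slide":[0,0.5,0],"rotation":[0,0,0]},{"gripper":0.1,"slide":[0,0.4,0],"rotation":[0,0,0]},{"gripper":0.1,"slide":[0,0.3,0],"rotation":[0,0,0]},{"gripper":0.1,"slide":[0,0.2,0],"rotation":[0,0,0]},{"gripper":0.1,"slide":[0,0.1,0],"rotation":[0,0,0]},{"gripper":0.1,"slide":[0,0.1,0],"rotation":[0,0,0]},{"gripper":0.1,"slide":[0,0,0],"rotation":[0,0,0]}]'
python3 -m inch '[{"gripper":0.1,"slide":[0,0.07,0],"rotation":[0,0,0]},{"gripper":0.1,"slide":[0,0.05,0],"rotation":[0,0,0]},{"gripper":0.1,"slide":[0,0.05,0],"rotation":[0,0,0]},{"gripper":0.1,"slide":[0,0,0],"rotation":[0,0,0]}]'
python3 -m inch '[{"gripper":0.1,"slide":[0,0.06,0],"rotation":[0,0,0]},{"gripper":0.1,"slide":[0,0,0],"rotation":[0,0,0]}]'
python3 -m inch '[{"gripper":0.1,"slide":[0,0.06,0],"rotation":[0,0,0]},{"gripper":0.1,"slide":[0,0,0],"rotation":[0,0,0]}]'
```

```text
time: 17.95
tool_pos: [600.2, -155.3, 323.0]
orientation: [3.131, -0.237, 0.006]
ft_force: [5.8, -0.8, -3.9]
gripper_width: 0.126
grasp_force: 25.0
time: 18.28
tool_pos: [599.7, -159.1, 323.0]
orientation: [-3.131, 0.235, -0.007]
ft_force: [6.6, 2.6, -3.8]
gripper_width: 0.125
grasp_force: 25.0
time: 18.45
tool_pos: [599.6, -159.7, 323.0]
orientation: [-3.128, 0.234, -0.007]
ft_force: [8.1, 7.7, -3.1]
gripper_width: 0.126
grasp_force: 25.0
time: 18.62
tool_pos: [599.6, -160.4, 323.0]
orientation: [-3.126, 0.232, -0.007]
ft_force: [7.1, 10.1, -3.0]
gripper_width: 0.123
grasp_force: 25.0
```

```bash
python3 -m inch '[{"gripper":0.1,"slide":[0,0.05,0],"rotation":[0,0,0]},{"gripper":0.1,"slide":[0,0,0],"rotation":[0,0,0]},{"gripper":0.5,"slide":[0,0,0],"rotation":[0,0,0]},{"gripper":0.5,"slide":[0,0,0],"rotation":[0,0,0]},{"gripper":0.5,"slide":[0,0,0],"rotation":[0,0,0]},{"gripper":0.5,"slide":[0,0,0],"rotation":[0,0,0]},{"gripper":0.5,"slide":[0,0,-0.3],"rotation":[0,0,0]},{"gripper":0.5,"slide":[0,0,-0.8],"rotation":[0,0,0]},{"gripper":0.5,"slide":[0,0,-1],"rotation":[0,0,0]},{"gripper":0.5,"slide":[0,0,-1],"rotation":[0,0,0]},{"gripper":0.5,"slide":[0,0,-0.3],"rotation":[0,0,0]},{"gripper":0.5,"slide":[0,0,0],"rotation":[0,0,0]}]'
python3 - <<'E'
from h import *
go(600,-158,230,-0.148)
S=get_image("scene");cv2.imwrite("pics/i.png",cv2.resize(S["image"][120:330,160:400],None,fx=2.8,fy=2.8,interpolation=cv2.INTER_CUBIC))
for q in("cover_grip","beaker","conical_flask","mortar"):print(q,[(d['conf'],np.round(d['xyz'])) for d in spot_point(q,'scene')])
E
```

```text
time: 19.62
tool_pos: [598.2, -163.4, 430.1]
orientation: [3.13, -0.235, 0.014]
ft_force: [0.5, -0.4, 0.0]
gripper_width: 0.501
grasp_force: 0.0
t 19.62 turn [ 0.02 -0.09 -0.02] slide [ 0.031 -0.188  0.668] mm [ 0.9 -5.6 20.1] w 0.501 gf 0.0 F [ 0.5 -0.4  0. ]
cover_grip []
beaker [(0.92, array([623., -30.,   5.]))]
conical_flask [(0.72, array([ 426., -285.,   -4.]))]
mortar [(0.58, array([422.,  94.,  -0.]))]
```

View pics/i.png

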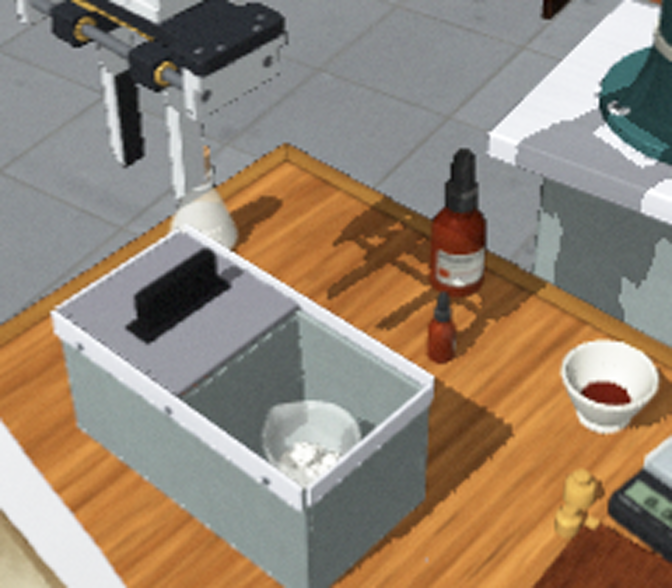

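The cover sits against the right stop with no gap (60-190, 230-390). The beaker (310,445), flask and mortar are where they were, and the gripper is clear.

```bash
python3 -c "
from plant import job_done
print(job_done())"
```

```text
the job is handed in; nothing more can be done
None
```

The 100 mm amber dropper bottle stands upright in the right bay with the cover pushed home over it; the beaker, flask and mortar are where they were, and the job was handed in at about 20 s on the robot's clock (no verdict came back).

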